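Clear the loading shelf and load the analyser cartridge

TASK

The reagent bottle with the screw cap has been left standing on the analyser's loading shelf, in the way of the cartridge. First set it back upright in the empty end of the reagent tray, then put the cartridge on the shelf and slide it nose first between the rails until it clicks fully home. Set both down rather than dropping them, keep the bottle upright, leave the other things on the bench where they are, and let go at the end.

Things in the scene. Friction and masses are not known exactly. Their poses are not given: they have to be found in the camera images.
- analyser: Fixed benchtop analyser: housing 204 mm wide, 177 deep, 82 high; 80 mm behind its front a display head rises to 125. A port in its front, an aluminium loading shelf before it: 104 mm wide, 150 long, its floor 10 mm above the bench. Origin: on the bench, under the lane's centre line, in the plane of the port. x points into the port (sliding direction), y across the lane to the left, z up.
- dock_mouth (a point): On the shelf floor, centre line, 60 mm before the port: mouth of two steel side rails (52.4 mm apart) that run to the port. Their inward lips (42 mm apart, 10 to 14 mm above the floor) hold the cartridge's foot down. Rails flare outward and lips upward over the first 17 mm; flared ends reach 17 mm above the floor. Towards -x the shelf is open. Axes as the analyser.
- detent (a point): On the shelf floor, centre line, 20 mm before the port. Here a spring ball stands out of each rail: a detent. Sliding the cartridge past the balls takes 5 to 10 N, up to 15 N if askew; they then draw it in over its last 2 mm and hold it against about 7 N. Against the stop the force rises steeply. Axes as the analyser.
- dock_home (a point): On the shelf floor, centre line, 18 mm before the port: where the cartridge's origin lies when it is fully home, its nose against the stop 30 mm inside the port (port 58 mm wide, 36 high: only the low nose fits). The rear 66 mm of the cartridge then still stand out before the port. Axes as the analyser.
- cartridge: Loose reagent cartridge, grey and white plastic, 96 mm long (x), 50 wide (y), 46 high, 0.08 to 0.17 kg, standing on its foot. Origin: under its middle; x points to the nose (lower step, brass contacts), z up. Foot: 50 mm wide, 8 thick, runs under the rails' lips, has rounded front corners and detent notches. Body on it: 38 mm wide, 46 high from x = -46 to +12 mm, ahead of that 30 high.
- cartridge_grip (a point): Where to hold the cartridge: between its ribbed sides, 22 mm behind its middle, 32 mm above its underside; grip across y, 38 mm wide. Fingertips 16 to 20 mm above its underside clear the rails. Axes as the cartridge.
- bottle: Loose round reagent bottle, translucent white plastic with a label, 49 mm in diameter, 105 high, screw cap 28 mm in diameter (top 15 mm), 0.08 to 0.17 kg. It stands on the analyser's loading shelf at the start. Origin: centre of its underside, z along its axis (up). Grip it round the body (49 mm, straight up to about 70 mm) or by the cap.
- tray: Fixed shallow white tray for bottles, 200 mm long (x), 120 wide (y) over the rim, walls 36 mm high and 4 thick, floor 4 mm above the bench. Origin: on the bench, under its middle. Two bottles stand in its +x half; its -x half is empty. It stands on one side of the analyser's shelf, the cartridge on the other.
- tray_place (a point): Centre of the empty half of the tray, on its floor (42 mm from the tray's middle towards -x). Same axes as the tray.
- brown_bottle: Bystander: brown bottle with a black cap in the tray, 52 mm across, 125 mm high. Origin under its middle. Leave it.
- dropper_bottle: Bystander: small dropper bottle in the tray, 33 mm across, 102 mm high. Origin under its middle. Leave it.
- timer: Bystander: lab timer, 58 x 66 x 18 mm, lying on the bench. Leave it.
- marker: Bystander: marker pen, 135 mm long, 16 mm thick, lying on the bench. Leave it.
- brush: Bystander: flat brush, 273 mm long, 71 wide, 18 mm thick, lying on the bench to the right of the analyser. Leave it.

How it is judged:
By the outcome, as a careful person would: the job done as asked, in the order asked, and still so for the second after the job is handed in, with the robot touching nothing.
It also fails if it takes over 54 s, if anything falls off the work surface, if the arm or the gripper's body presses on something with over 40 N, if the wrist force passes 120 N, or if a joint passes its speed limit or range.

ROBOT

A 7-joint arm with a two-finger parallel gripper is mounted at the origin on a cart in front of the work surface, level with it; the furniture and walls round the work are solid. World frame = base frame: x ahead of the robot, y to its left, z up, the work surface at z = 0. Lengths are in m, angles in degrees, forces in N, time in s.
With the tool pointing down it reaches from about 0.425 to 0.875 m from the base axis. Payload 4.7 kg.
Tool frame: the origin (TCP) lies between the finger pads; the fingertips stand env.tip_reach ahead of it and the grasp point (between the pads) lies 2 mm behind it (env.tip_reach is the distance from the TCP to the fingertips, in m); z points along the fingers, y is the line along which they close (so a half turn about z gives the same grasp; the last joint's range is limited). The gripper opens to 87 mm and grips with 3 to 60 N. Pads are 19 mm wide; open, the fingers measure 117 mm over their backs; the gripper's body (75 mm by 190 mm) begins 51 mm behind the grasp point.
Start: joints at [-63.249, 18.392, -4.016, 83.108, 1.295, 78.541, -3.26], TCP at [0.284, 0.585, 0.24] pointing down, gripper open.
Joint ranges: [-163.93, 163.93], [-17.29, 119.83], [-79.2, 71.16], [3.27, 140.29], [-89.18, 269.18], [5.43, 117.66], [-154.24, 154.24]. Speed limits (degrees/s): [147.25, 147.25, 180, 180, 180, 180, 180].

INTERFACE

Orientations are given as [roll, pitch, yaw] about the fixed x, y, z axes, in that order (R = Rz(yaw) Ry(pitch) Rx(roll)).
In Python, from cell import env gives the robot as it stands.
- The arm moves only by the shell command python3 steer.py 'ROWS' [FORCE]. ROWS is rows parted by semicolons, their numbers by spaces, 1 to 8 of them, each of 5 numbers: dx, dy, dz in m, then a turn about the tool's z in degrees, then the finger opening in m; each row is the pose to reach, as a shift and turn from the pose commanded when the command began, along the tool's axes at that moment; what a row does not reach only later rows make up. A row lasts 1/12 s, in which the tool goes at most 0.0417 m and 7.16 degrees, less where a joint would pass 70% of its speed; a pose out of reach is approached as far as the arm can. The fingers move at their own pace and stop on an object; FORCE is the grip in N (left out, the last holds). Time passes only in rows, so rows that do not move let the fingers close. It prints the time, the measured TCP pose, the force, the opening and the grip force at its end.
- env.get_obs(): the state, without advancing time (a new reading comes with each control period).
- env.read_camera(name): name is "scene" or "side" or "wrist"; returns a dict with "color" (400x640x3 uint8, blue, green, red), "fx", "fy", "cx", "cy" (pixels), "world_from_camera" (4x4, takes a point from camera to world coordinates). Camera axes: x right, y down, z forward; pixel columns grow to the right and rows downward; lengths in m; the calibration is good to about 2 mm. A picture is of the moment at which its call begins. There is no depth.
- env.sign_off(): hands the job in; it is judged then, once.
The state is a dict: "time_s": time; "qpos": joint angles; "joint_velocities": joint speeds; "effort": joint torques, N m; "tool_pos": TCP position; "tool_rot": TCP orientation; "force": force on the tool from outside, world axes, zero at the start; "wrist_torque": the same for the moment, N m; "grip_width": finger opening in m; "grasp_force": force on a finger pad.
Only numpy, scipy, OpenCV 4.12 (cv2) and the standard library are available. Lean on these libraries where they do the work, as an engineer would, in place of code of your own. Each camera call takes 0.05 s, during which the arm holds its last target. There are 200 camera calls.

## Working session

There is one attempt and no reset: what is moved stays moved. The work goes in short steps, Python scripts to look and compute and a shell command to move; the robot and the scene stay as the last step left them, time stands still between calls to the robot, and variables do not carry over. Pictures are saved under pics/ and viewed, at most 13 in all, crops included, and the job is handed in when it is done.

```bash
ls; mkdir -p pics; cat > h.py <<'E'
import numpy as np,cv2
from cell import env
def ray(c,u,v):
    T=np.array(c["world_from_camera"]);d=np.array([(u-c["cx"])/c["fx"],(v-c["cy"])/c["fy"],1.0])
    return T[:3,3],T[:3,:3]@d
def onz(c,u,v,z):
    o,d=ray(c,u,v);return o+d*(z-o[2])/d[2]
def proj(c,p):
    T=np.linalg.inv(np.array(c["world_from_camera"]));q=T[:3,:3]@np.array(p)+T[:3,3]
    return c["fx"]*q[0]/q[2]+c["cx"],c["fy"]*q[1]/q[2]+c["cy"]
E
python3 - <<'E'
from h import *
for n in("scene","side","wrist"):
    c=env.read_camera(n);cv2.imwrite(f"pics/{n}0.png",c["color"]);print(n,np.round(c["world_from_camera"],3).tolist(),c["fx"])
o=env.get_obs();print(env.tip_reach,o["time_s"],o["tool_pos"],o["tool_rot"],o["grip_width"])
E
```

```text
cell.py
pics
steer.py
scene [[0.88, -0.308, 0.362, 0.214], [-0.475, -0.539, 0.696, -0.686], [-0.019, -0.784, -0.62, 0.65], [0.0, 0.0, 0.0, 1.0]] 442.4839834587563
side [[-0.732, -0.6, 0.324, 0.126], [-0.682, 0.648, -0.341, 0.446], [-0.005, -0.47, -0.883, 1.19], [0.0, 0.0, 0.0, 1.0]] 514.588751010151
wrist [[0.438, 0.865, 0.245, 0.218], [0.899, -0.422, -0.12, 0.618], [-0.0, 0.273, -0.962, 0.383], [0.0, 0.0, 0.0, 1.0]] 360.5022197430507
0.017 0.15 [0.28427499 0.58411542 0.23872514] [-1.79918905e+02  5.73448432e-03  1.54054785e+02] 0.08703340491600527
```

View pics/scene0.png

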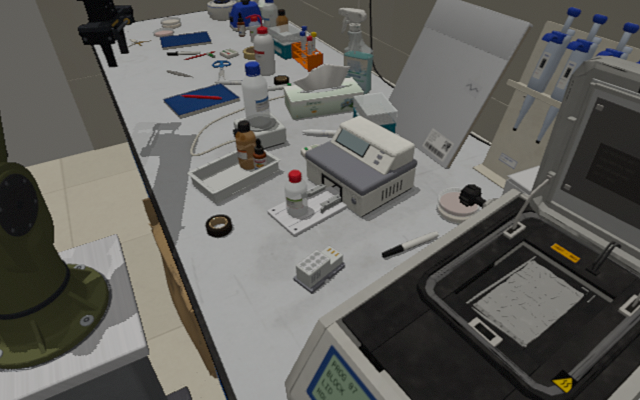

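View pics/side0.png

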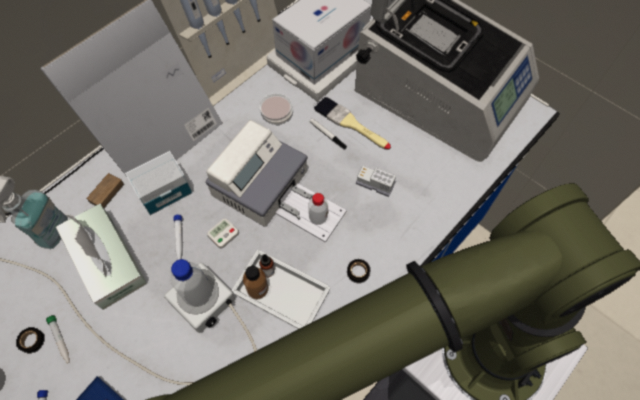

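The scene view shows the red-capped bottle at about (295,190) on the shelf, the tray at (235,170) and the cartridge at (320,268). In the side view these are at (318,205), (282,290) and (376,179). I'll enlarge both views to pick corners.

```bash
python3 - <<'E'
import cv2
a=cv2.imread("pics/scene0.png")[115:295,180:420];cv2.imwrite("pics/s1.png",cv2.resize(a,None,fx=3.3333,fy=3.3333,interpolation=cv2.INTER_CUBIC))
a=cv2.imread("pics/side0.png")[120:330,200:410];cv2.imwrite("pics/d1.png",cv2.resize(a,(600,600),interpolation=cv2.INTER_CUBIC))
E
```

```text
(no output)
```

View pics/s1.png

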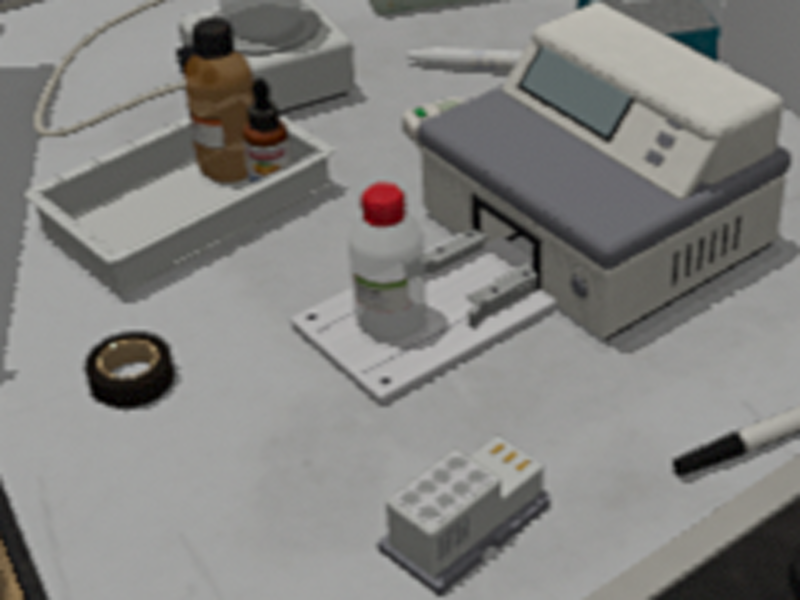

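View pics/d1.png

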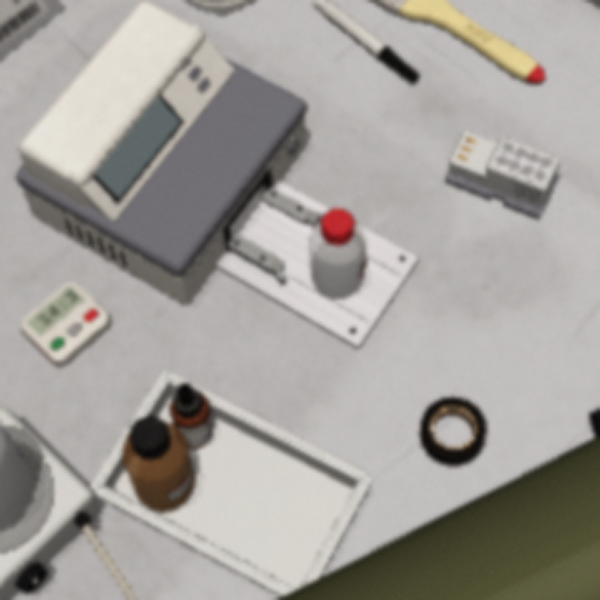

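The scene crop shows shelf end dots at (311,316)/(386,380), the cap at (383,192), tray rim corners at (33,195),(122,265),(330,153), and the cartridge foot at (381,548),(438,588),(549,500). The side crop shows the same items from above, with the cartridge nose pointing towards the analyser end.

```bash
python3 - <<'E'
from h import *
S=env.read_camera("scene");D=env.read_camera("side")
s=lambda u,v:(180+u/3.3333,115+v/3.3333)
d=lambda u,v:(200+u*.35,120+v*.35)
def both(n,z,a=None,b=None):
    print(n,*[np.round(1000*onz(c,*p,z)[:2],1) for c,p in((S,a and s(*a)),(D,b and d(*b))) if p])
both("dotL",.01,(311,316),(352,331));both("dotR",.01,(386,380),(402,259))
both("cornL",.01,(292,322),(360,344));both("cornR",.01,(385,398),(416,262))
both("cap",.115,(383,192),(338,215))
for k,(a,b) in dict(nr=((125,265),(368,484)),nl=((33,195),(300,590)),fr=((330,153),(170,374)),fl=(None,(97,490))).items(): both("tray"+k,.036,a,b)
both("footBL",0,(381,550),None);both("footBR",0,(438,590),None);both("footFR",.0,(549,503),None)
both("footF L",0,None,(447,184));both("footBL",0,None,(540,216))
for a,b in(((387,505),(547,188)),((435,530),(559,167)),((502,477),(506,137)),((455,447),(491,165))): both("blk",.046,a,b)
# housing top front corners
both("hous",.082,(605,262),(305,110));both("housL",.082,(422,135),(185,270))
# red cap mask
for c,n in((S,"S"),(D,"D")):
    h=cv2.cvtColor(c["color"],cv2.COLOR_BGR2HSV);m=((h[...,0]<8)|(h[...,0]>172))&(h[...,1]>150)&(h[...,2]>80)
    m=m.astype(np.uint8);k,l,st,ce=cv2.connectedComponentsWithStats(m)
    for i in range(1,k):
        if st[i,4]>40: print(n,st[i],ce[i],np.round(1000*onz(c,*ce[i],.11),1))
E
```

```text
dotL [478.8  48.3] [473.3  48.7]
dotR [494.9 -35.1] [488.2 -34.1]
cornL [465.   48.8] [459.8  53.1]
cornR [486.9 -50.1] [476.9 -40.4]
cap [524.8  18.2] [522.3  14.1]
traynr [379.1 131.9] [364.1 148.9]
traynl [346.8 246.5] [345.2 249.4]
trayfr [558.3 188.3] [551.7 191.4]
trayfl [522.3 302.6]
footBL [ 432.8 -154.7]
footBR [ 447.9 -196.9]
footFR [ 536.1 -170.8]
footF L [ 512.5 -125.3]
footBL [ 427.5 -157.7]
blk [ 434.5 -164.5] [ 429.3 -160.8]
blk [ 449.2 -193.8] [ 435.  -185.1]
blk [ 500.5 -177.2] [ 490.3 -177.1]
blk [ 488.6 -143.1] [ 481.3 -145.1]
hous [631.6 -77.3] [628.5 -57.5]
housL [598.8 111.2] [593.1 127.1]
S [249  15  11   6  42] [253.71428571  17.30952381] [ 868.8 1115.7  110. ]
S [257  26  10   8  62] [261.77419355  29.77419355] [835.1 948.3 110. ]
S [182  95  39   4  81] [201.90123457  96.38271605] [464.  492.4 110. ]
S [289 170  12  13 129] [294.51937984 176.05426357] [521.4  13.7 110. ]
D [313 194  10  11  96] [317.57291667 198.91666667] [518.6  20.6 110. ]
```

```bash
cat >> h.py <<'E'
from scipy.spatial.transform import Rotation as Ro
def go(p,yaw=None):
    o=env.get_obs();R=Ro.from_euler("xyz",o["tool_rot"],degrees=True).as_matrix()
    d=R.T@(np.array(p)-o["tool_pos"]);L=np.linalg.norm(d)
    t=0 if yaw is None else -((yaw-o["tool_rot"][2]+180)%360-180)
    print("t",round(o["time_s"],2),"tool d",np.round(d,4),"turn",round(t,1),"rows",round(max(L/.0417,abs(t)/7.16),1))
def tri(*prs):
    A=np.zeros((3,3));b=np.zeros(3)
    for c,u,v in prs:
        o,d=ray(c,u,v);d=d/np.linalg.norm(d);P=np.eye(3)-d@np.eye(3)*0-np.outer(d,d);A+=P;b+=P@o
    return np.linalg.solve(A,b)
E
sed -i 's/np.eye(3)-d@np.eye(3)\*0-np.outer/np.eye(3)-np.outer/' h.py
python3 - <<'E'
from h import *
S=env.read_camera("scene");D=env.read_camera("side")
print("bluecap",tri((S,252,68),(D,182,269)))
print("brown cap",tri((S,243,126),(D,253,272)),"dropper",tri((S,258.5,143),(D,266,258)))
go([.48,.03,.26],191)
E
```

```text
bluecap [0.57460321 0.36343434 0.21296774]
brown cap [0.49683908 0.25413195 0.1200394 ] dropper [0.51203513 0.20491736 0.09133161]
t 0.35 tool d [-0.4185 -0.413  -0.0205] turn -36.9 rows 14.1
```

```bash
python3 steer.py '-.029 -.029 -.02 -7 .087; -.058 -.058 -.02 -14 .087; -.087 -.087 -.02 -21 .087; -.116 -.116 -.02 -28 .087; -.145 -.145 -.02 -35 .087; -.174 -.174 -.02 -37 .087; -.203 -.203 -.02 -37 .087; -.232 -.232 -.02 -37 .087' 
python3 - <<'E'
from h import *
go([.48,.03,.26],191)
E
```

```text
time_s: 1.02
tool_pos: [0.3915, 0.2734, 0.2598]
tool_rot: [180.0, 0.0, -168.9]
force: [0.3, 0.3, 0.7]
grip_width: 0.087
grasp_force: 0.0
t 1.02 tool d [-0.0402 -0.2558 -0.0003] turn 0.1 rows 6.2
```

```bash
python3 steer.py '-.006 -.041 0 0 .087; -.012 -.082 0 0 .087; -.018 -.123 0 0 .087; -.025 -.163 0 0 .087; -.031 -.2 0 0 .087; -.036 -.235 0 0 .087; -.04 -.256 0 0 .087; -.04 -.256 0 0 .087' 
python3 - <<'E'
from h import *
c=env.read_camera("wrist");cv2.imwrite("pics/w1.png",c["color"]);np.save("w1.npy",c["world_from_camera"])
cv2.imwrite("pics/w1b.png",cv2.resize(c["color"],(800,500),interpolation=cv2.INTER_CUBIC))
print(c["cx"],c["cy"])
E
```

```text
time_s: 1.68
tool_pos: [0.4808, 0.0258, 0.26]
tool_rot: [-179.9, 0.1, -169.4]
force: [0.2, -0.4, -0.2]
grip_width: 0.0868
grasp_force: 0.0
317.2654245436526 201.4438438441055
```

View pics/w1b.png

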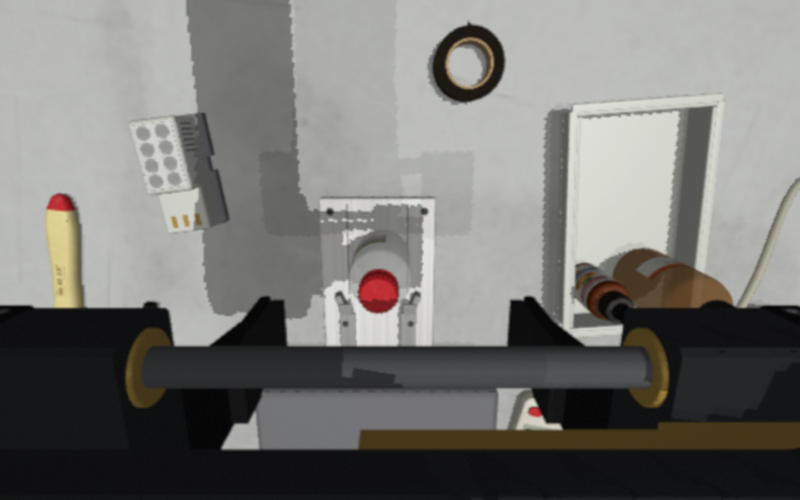

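The wrist view (800 px wide) shows shelf corners at (320,198)/(435,197), dots at (330,211)/(424,211), the cap at (379,291), tray rim corners at (570,105),(722,96),(565,330), and the cartridge block corners at (130,122),(175,115).

```bash
python3 - <<'E'
from h import *
c=env.read_camera("wrist");img=c["color"]
P=lambda u,v,z:np.round(1000*onz(c,u/1.25,v/1.25,z)[:2],1)
# subpixel-ish dots
g=cv2.cvtColor(img,cv2.COLOR_BGR2GRAY)
def dark(u,v,r=5):
    u=int(u/1.25);v=int(v/1.25);w=255-g[v-r:v+r+1,u-r:u+r+1].astype(float);w=np.clip(w-np.percentile(w,75),0,None)
    ys,xs=np.mgrid[-r:r+1,-r:r+1];return (u+(w*xs).sum()/w.sum(),v+(w*ys).sum()/w.sum())
dl=dark(330,211);dr=dark(424,211);print(dl,dr)
A=onz(c,*dl,.01);B=onz(c,*dr,.01);e=B-A;print("dots",A*1e3,B*1e3,np.linalg.norm(e),"yaw",np.degrees(np.arctan2(-e[0],e[1])))
a=P(320,198,10e-3);b=P(435,197,.01);print("corners",a,b,np.linalg.norm(b-a))
print("railmouths",P(340,297,.027),P(415,297,.027),"rail screws",P(345,324,.022),P(410,324,.022))
h=cv2.cvtColor(img,cv2.COLOR_BGR2HSV);m=(((h[...,0]<8)|(h[...,0]>172))&(h[...,1]>120)&(h[...,2]>60)).astype(np.uint8);m[:, :200]=0
k,l,st,ce=cv2.connectedComponentsWithStats(m);i=1+np.argmax(st[1:,4]);print("cap",st[i],ce[i],1000*onz(c,*ce[i],.113))
print("tray",[P(*q,.036).tolist() for q in((570,105),(722,96),(565,330))])
print("blk",[P(*q,.046).tolist() for q in((130,122),(176,115),(197,190),(151,196))])
print("nose",[P(*q,.030).tolist() for q in((168,233),(208,229))])
print("foot",[P(*q,.008).tolist() for q in((207,113),(228,220))])
x,y,w,hh=85,80,110,120
cv2.imwrite("pics/w2.png",np.hstack([cv2.resize(img[80:200,85:195],(396,432),interpolation=cv2.INTER_CUBIC),cv2.resize(img[150:270,250:360],(396,432),interpolation=cv2.INTER_CUBIC)]))
E
```

```text
(np.float64(260.4728171334432), np.float64(169.63673805601317)) (np.float64(335.45462114904245), np.float64(169.1082431307244))
dots [493.26986798 -31.03720995  10.        ] [477.27420393  50.58217182  10.        ] 0.08317201903048 yaw 11.088222789952383
corners [481.8 -37.7] [462.1  61.6] 101.23527053354479
railmouths [563.7  -5.2] [551.2  60.8] rail screws [591.3   3. ] [580.2  62.1]
cap [283 216  31  34 853] [298.21101993 232.60375147] [519.31028076  21.24424118 113.        ]
tray [[368.7, 146.8], [340.5, 260.5], [553.9, 197.7]]
blk [[444.0, -183.5], [432.3, -149.2], [486.8, -129.7], [498.4, -165.5]]
nose [[531.8, -158.2], [522.0, -124.9]]
foot [[428.5, -141.3], [517.1, -116.2]]
```

View pics/w2.png

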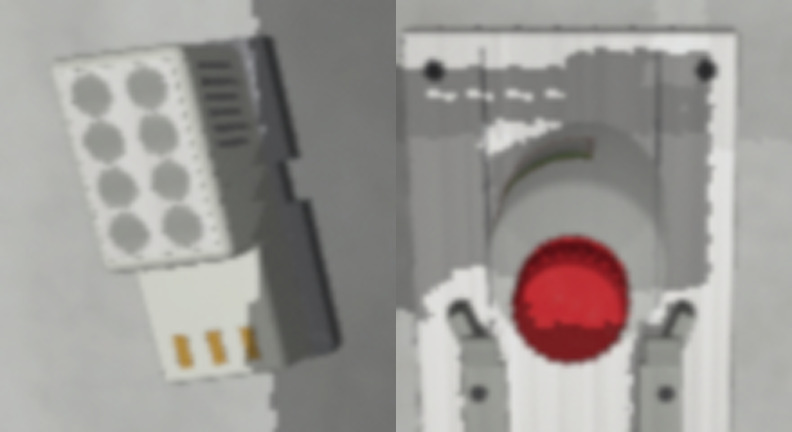

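The crops show the block corners clearly (left panel), and the dots, rail screws (479,393)/(666,393) and flared tips (right panel). I'll refine the lane axis and cartridge yaw from them.

```bash
python3 - <<'E'
from h import *
c=env.read_camera("wrist")
L=lambda x,y,z:1000*onz(c,85+x/3.6-.36,80+y/3.6-.36,z)[:2]
R=lambda x,y,z:1000*onz(c,250+(x-396)/3.6-.36,150+y/3.6-.36,z)[:2]
def yaw(a,b):d=b-a;return round(np.degrees(np.arctan2(d[1],d[0])),2)
a,b=R(404,32,.01),R(420,425,.01);p,q=R(737,32,.01),R(728,425,.01);print("shelf edges",a,p,yaw(a,b),yaw(p,q),"widths",np.linalg.norm(a-p))
d=R(433,71,.01),R(705,71,.01)
for z in(.020,.024,.027):
    s=R(479,393,z),R(666,393,z);md=(d[0]+d[1])/2;ms=(s[0]+s[1])/2;print(z,"mid dots",md,"mid screws",ms,yaw(md,ms),np.linalg.norm(s[0]-s[1]))
m=R(455,306,.027),R(687,305,.027);print("tips",(m[0]+m[1])/2,np.linalg.norm(m[0]-m[1]))
print("groove",[R(x,y,.01) for x,y in((482,50),(485,180),(658,50),(657,180))])
k=[L(*q,.046) for q in((52,62),(184,45),(232,255),(106,270))];print("block",np.mean(k,0),yaw(k[0],k[3]),yaw(k[1],k[2]),yaw(k[0],k[1])-90)
print("foot",yaw(L(270,38,.008),L(338,335,.008)))
n=[L(168,381,.03),L(143,270,.03)];print("nose edge",yaw(n[1],n[0]))
print(np.round(proj(c,[.57,.0265,.01]),1))
o=env.get_obs();print(o["tool_pos"],o["tool_rot"]);go([.519,.020,.074],191)
E
```

```text
shelf edges [482.35698822 -39.68360994] [463.18175761  60.18669849] 10.36 10.75 widths 101.69448350780532
0.02 mid dots [484.74998417  11.90270397] mid screws [586.19876434  31.5054809 ] 10.94 60.26644117488755
0.024 mid dots [484.74998417  11.90270397] mid screws [584.33364209  31.3709568 ] 11.06 59.63897265579638
0.027 mid dots [484.74998417  11.90270397] mid screws [582.93480041  31.27006373] 11.16 59.16837126647803
tips [553.92180905  25.64163729] 71.96809156693602
groove [array([483.3501944 , -15.42942331]), array([524.05758544,  -8.03949166]), array([473.17764794,  37.556977  ]), array([513.84026801,  45.21571165])]
block [ 465.48004412 -160.62718691] 16.86 16.65 17.799999999999997
foot 17.72
nose edge 15.36
[297.3 242. ]
[0.4793444  0.03254259 0.25956578] [ 1.79955000e+02  3.01051070e-03 -1.68928745e+02]
t 1.83 tool d [-0.0365 -0.0201  0.1856] turn 0.1 rows 4.6
```

```bash
python3 - <<'E'
from h import *
c=env.read_camera("wrist");g=cv2.cvtColor(c["color"],cv2.COLOR_BGR2GRAY)
w=cv2.imread("pics/w2.png",0)
def find(panel,x,y,s=13):
    # locate patch of the old picture (w2) in the current one
    x0=panel*396;t=w[y-36:y+37,max(x-36,x0):x+37];t=cv2.resize(t,None,fx=1/3.6,fy=1/3.6,interpolation=cv2.INTER_AREA)
    r=cv2.matchTemplate(g[60:290],t,cv2.TM_CCOEFF_NORMED);_,s,_,l=cv2.minMaxLoc(r)
    ox=(85 if panel==0 else 250);oy=(80 if panel==0 else 150)
    return l[0]-(ox+(max(x-36,x0)-x0)/3.6),l[1]+60-(oy+(y-36)/3.6),s
for a in((1,433,71),(1,705,71),(1,479,393),(1,666,393),(0,106,262),(0,184,62)): print(a,np.round(find(*a),2))
h=cv2.cvtColor(c["color"],cv2.COLOR_BGR2HSV);m=(((h[...,0]<8)|(h[...,0]>172))&(h[...,1]>120)&(h[...,2]>60)).astype(np.uint8);m[:,:200]=0
k,l,st,ce=cv2.connectedComponentsWithStats(m);i=1+np.argmax(st[1:,4]);print("cap",st[i],ce[i],1000*onz(c,*ce[i],.112))
o=env.get_obs();print(o["tool_pos"],o["tool_rot"],o["time_s"])
E
```

```text
(1, 433, 71) [-3.28  0.28  0.98]
(1, 705, 71) [-2.83  0.28  0.91]
(1, 479, 393) [-4.06 -0.17  0.98]
(1, 666, 393) [-4.    0.83  0.99]
(0, 106, 262) [-3.44 -0.78  0.97]
(0, 184, 62) [-4.11 -1.22  0.99]
cap [278 216  32  34 853] [293.9144197  232.67291911] [519.58340342  21.44946315 112.        ]
[0.47918587 0.03317412 0.25951147] [ 1.79961379e+02 -5.98142509e-03 -1.68840218e+02] 1.8833
```

```bash
python3 - <<'E'
from h import *
go([.520,.021,.074],191)
E
python3 steer.py '-.03 .006 .025 0 .087; -.038 .005 .06 0 .087; -.038 .005 .1 0 .087; -.038 .005 .14 0 .087; -.038 .005 .17 0 .087; -.038 .005 .185 0 .087; -.038 .005 .185 0 .087'
```

```text
t 1.88 tool d [-0.0377 -0.02    0.1855] turn 0.2 rows 4.6
time_s: 2.47
tool_pos: [0.5122, 0.0454, 0.0705]
tool_rot: [180.0, -0.5, -168.8]
force: [-0.0, -0.1, -0.2]
grip_width: 0.087
grasp_force: 0.0
```

I typed the y shift with the wrong value, so I'm checking whether the finger touched the bottle.

```bash
python3 - <<'E'
from h import *
S=env.read_camera("scene");D=env.read_camera("side");W=env.read_camera("wrist")
a=cv2.resize(S["color"][120:250,230:380],(450,390));b=cv2.resize(W["color"],(350,219));b=cv2.copyMakeBorder(b,0,171,0,0,cv2.BORDER_CONSTANT)
cv2.imwrite("pics/chk.png",np.hstack([a,b]))
def cap(c,x0,x1,y0,y1):
    h=cv2.cvtColor(c["color"],cv2.COLOR_BGR2HSV);m=(((h[...,0]<8)|(h[...,0]>172))&(h[...,1]>120)&(h[...,2]>60)).astype(np.uint8)
    k=np.zeros_like(m);k[y0:y1,x0:x1]=m[y0:y1,x0:x1];_,_,st,ce=cv2.connectedComponentsWithStats(k);i=1+np.argmax(st[1:,4]);print(st[i],ce[i],1000*onz(c,*ce[i],.11))
cap(S,270,320,160,200);cap(D,300,340,180,220)
o=env.get_obs();print(o["tool_pos"],o["force"],o["wrist_torque"])
E
```

```text
[284 166   7   5  22] [287.22727273 168.13636364] [520.65128204  48.18016526 110.        ]
[311 208   2   1   2] [311.5 208. ] [512.61631062  48.13861951 110.        ]
[0.51659825 0.04512047 0.07568224] [ 0.06291021 -0.30028597  0.95207518] [0.01267919 0.00638315 0.0011492 ]
```

View pics/chk.png

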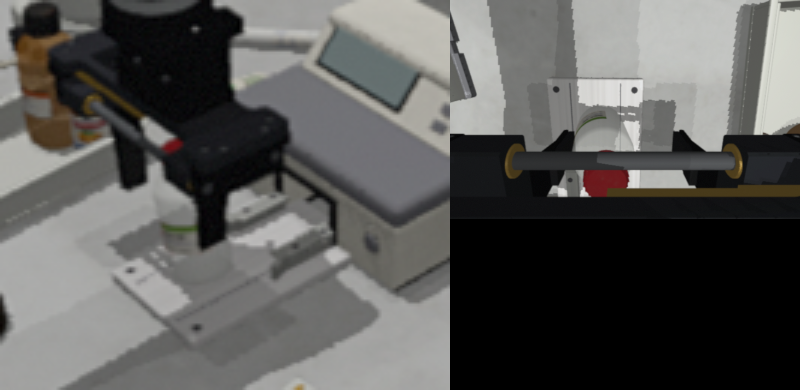

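The bottle is upright between the fingers, nearer the right one (wrist cap at u≈284 px). I'll recentre along tool y and close.

```bash
python3 steer.py '0 -.01 .002 0 .087; 0 -.02 .002 0 .087; 0 -.022 .002 0 .087; 0 -.022 .002 0 .04; 0 -.022 .002 0 .04; 0 -.022 .002 0 .04; 0 -.022 .002 0 .04;0 -.022 .002 0 .04' 15
```

```text
time_s: 3.28
tool_pos: [0.52, 0.0228, 0.0726]
tool_rot: [180.0, 0.0, -168.9]
force: [-0.2, 0.6, 0.1]
grip_width: 0.0616
grasp_force: 0.0
```

```bash
python3 steer.py '0 0 0 0 .04; 0 0 0 0 .04; 0 0 0 0 .04; 0 0 -.02 0 .04; 0 0 -.05 0 .04; 0 0 -.085 0 .04; 0 0 -.085 0 .04' 15
python3 - <<'E'
from h import *
c=env.read_camera("wrist");c["world_from_camera"]=np.load("w1.npy")
P=lambda u,v,z:1000*onz(c,u/1.25-.1,v/1.25-.1,z)[:2]
print("tray rim",[np.round(P(*q,.036)).tolist() for q in((570,105),(722,96),(565,330),(705,252))])
print("tray inner",[np.round(P(*q,.036)).tolist() for q in((578,112),(713,104))])
d=[P(330,211,.01),P(424,211,.01)];print("dots",d,np.mean(d,0))
print("screws",np.mean([P(345,324,.022),P(410,324,.022)],0))
k=[P(*q,.046) for q in((130,122),(176,115),(197,190),(151,196))];print("block",np.mean(k,0))
o=env.get_obs();print(o["tool_pos"],o["force"],o["grip_width"],o["grasp_force"])
E
```

```text
time_s: 3.87
tool_pos: [0.524, 0.0228, 0.1638]
tool_rot: [180.0, 0.6, -168.9]
force: [2.3, -0.6, -0.2]
grip_width: 0.0483
grasp_force: 14.8
tray rim [[370.0, 143.0], [342.0, 257.0], [555.0, 194.0], [464.0, 290.0]]
tray inner [[374.0, 151.0], [349.0, 252.0]]
dots [array([492.38710725, -31.15948762]), array([477.16595778,  50.85383357])] [484.77653251   9.84717298]
screws [586.74442671  28.48220834]
block [ 465.71997208 -160.84698167]
[0.52265944 0.0227838  0.16106402] [ 0.03721562  0.34109631 -1.73156926] 0.04842925134568223 14.795306309556508
```

```bash
python3 - <<'E'
from h import *
go([.411,.213,.160],195)
E
```

```text
t 3.92 tool d [0.0731 0.2081 0.0006] turn -3.9 rows 5.3
```

```bash
python3 steer.py '.008 .022 0 -1 .04; .02 .056 0 -2 .04; .033 .094 0 -3 .04; .047 .133 0 -4 .04; .06 .17 0 -4 .04; .069 .195 0 -4 .04; .073 .208 0 -4 .04; .073 .208 0 -4 .04'
python3 steer.py '0 0 0 0 .04; 0 0 .03 0 .04; 0 0 .06 0 .04; 0 0 .078 0 .04; 0 0 .085 0 .04; 0 0 .085 0 .04'
python3 - <<'E'
from h import *
c=env.read_camera("wrist");cv2.imwrite("pics/w3.png",c["color"])
go([.411,.213,.0675],195)
E
```

```text
time_s: 4.58
tool_pos: [0.4055, 0.2157, 0.1561]
tool_rot: [180.0, -0.2, -164.6]
force: [-0.6, -0.0, -0.8]
grip_width: 0.0481
grasp_force: 14.8
time_s: 5.08
tool_pos: [0.4077, 0.2103, 0.0705]
tool_rot: [-179.9, -0.2, -165.1]
force: [-0.4, -0.2, -1.4]
grip_width: 0.0478
grasp_force: 14.8
t 5.13 tool d [-0.0027  0.0011  0.0045] turn -0.1 rows 0.1
```

View pics/w3.png

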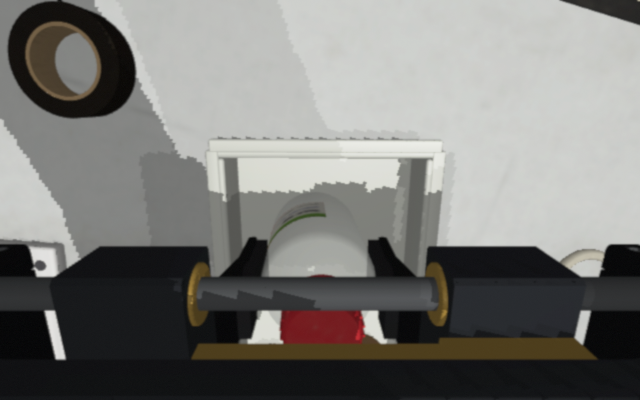

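The bottle sits centrally between the tray walls (walls at u 215 and 440, bottle at u≈320). I'll lower it gently to contact.

```bash
python3 steer.py '0 0 .0015 0 .04; 0 0 .003 0 .04; 0 0 .0035 0 .04; 0 0 .0035 0 .04'
```

```text
time_s: 5.47
tool_pos: [0.4091, 0.2129, 0.0698]
tool_rot: [180.0, 0.1, -164.9]
force: [-0.3, 0.2, -1.2]
grip_width: 0.0485
grasp_force: 14.8
```

```bash
python3 steer.py '0 0 .001 0 .04; 0 0 .002 0 .04; 0 0 .002 0 .04'; python3 steer.py '0 0 .001 0 .04; 0 0 .0015 0 .04; 0 0 .0015 0 .04'
```

```text
time_s: 5.72
tool_pos: [0.4085, 0.2126, 0.0671]
tool_rot: [180.0, 0.0, -164.9]
force: [-0.3, -0.2, -1.8]
grip_width: 0.0482
grasp_force: 14.8
time_s: 5.97
tool_pos: [0.4092, 0.2128, 0.0665]
tool_rot: [180.0, 0.1, -164.9]
force: [-1.9, -1.8, 4.9]
grip_width: 0.0483
grasp_force: 14.8
```

```bash
python3 steer.py '0 0 0 0 .075; 0 0 0 0 .075; 0 0 0 0 .075; 0 0 0 0 .075; 0 0 0 0 .075'; python3 steer.py '0 0 -.02 0 .075; 0 0 -.06 0 .075; 0 0 -.1 0 .075; 0 0 -.14 0 .075; 0 0 -.17 0 .075; 0 0 -.17 0 .075'
python3 - <<'E'
from h import *
go([.459,-.1625,.24],197.3)
E
```

```text
time_s: 6.38
tool_pos: [0.4085, 0.2126, 0.0655]
tool_rot: [180.0, -0.0, -164.9]
force: [-0.3, 0.6, 0.3]
grip_width: 0.0717
grasp_force: 0.0
time_s: 6.88
tool_pos: [0.4117, 0.2145, 0.2426]
tool_rot: [179.8, 0.7, -164.9]
force: [1.2, 1.4, -0.0]
grip_width: 0.0748
grasp_force: 0.0
t 6.88 tool d [ 0.0523 -0.3763  0.0004] turn -2.2 rows 9.1
```

```bash
python3 steer.py '.004 -.03 0 -2 .087; .009 -.067 0 -2 .087; .015 -.107 0 -2 .087; .02 -.147 0 -2 .087; .026 -.187 0 -2 .087; .033 -.227 0 -2 .087; .036 -.26 0 -2 .087; .036 -.26 0 -2 .087';python3 steer.py '0 0 0 0 .087;0 0 0 0 .087;0 0 0 0 .087;0 0 0 0 .087'
python3 - <<'E'
from h import *
c=env.read_camera("wrist");np.save("w4.npy",c["world_from_camera"]);cv2.imwrite("pics/w4raw.png",c["color"])
q=[proj(c,p) for p in([.4655,-.1607,.046],[.535,.019,.01])];print(np.round(q),env.get_obs()["tool_pos"])
cr=[]
for (u,v),w in zip(q,(100,100)):
    u,v=int(u)-50,int(v)-70;u=min(max(u,0),540);v=min(max(v,0),260);print("origin",u,v);cr.append(cv2.resize(c["color"][v:v+140,u:u+100],(400,560),interpolation=cv2.INTER_CUBIC))
cv2.imwrite("pics/w4.png",np.hstack(cr))
E
```

```text
time_s: 7.55
tool_pos: [0.4414, -0.0553, 0.2355]
tool_rot: [-179.9, 0.0, -163.5]
force: [-0.1, -0.1, 0.7]
grip_width: 0.087
grasp_force: 0.0
time_s: 7.88
tool_pos: [0.4412, -0.0464, 0.2353]
tool_rot: [180.0, -0.0, -162.8]
force: [-0.6, 0.4, -0.3]
grip_width: 0.0868
grasp_force: 0.0
[[192. 169.]
 [347. 268.]] [ 0.44126657 -0.0465438   0.23536545]
origin 141 98
origin 297 197
```

View pics/w4.png

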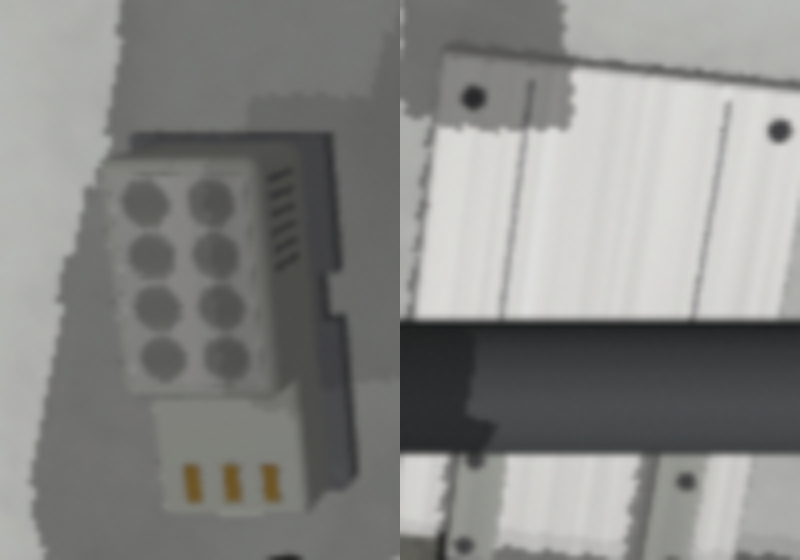

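The left crop shows block-top corners at (107,158),(255,160),(276,392),(128,394). The right crop shows the shelf dots at (474,97)/(779,131), the grooves, and a screw pair at (475,461)/(686,482).

```bash
python3 - <<'E'
from h import *
c=env.read_camera("wrist");c["world_from_camera"]=np.load("w4.npy")
L=lambda x,y,z:1000*onz(c,141+x/4-.4,98+y/4-.4,z)[:2]
R=lambda x,y,z:1000*onz(c,297+(x-400)/4-.4,197+y/4-.4,z)[:2]
def yaw(a,b):d=b-a;return round(np.degrees(np.arctan2(d[1],d[0])),2)
k=[L(*q,.046) for q in((107,158),(255,160),(276,392),(128,394))];print("block",np.mean(k,0),yaw(k[0],k[3]),yaw(k[1],k[2]),yaw(k[0],k[1])-90,"foot",yaw(L(333,134,.008),L(355,460,.008)))
d=R(474,97,.01),R(779,131,.01);md=(d[0]+d[1])/2;print("dots",md,np.linalg.norm(d[0]-d[1]),yaw(*d)-90)
s=R(475,461,.024),R(686,482,.024);ms=(s[0]+s[1])/2;print("screws",ms,np.linalg.norm(s[0]-s[1]),yaw(*s)-90,"axis",yaw(md,ms))
g=[R(531,85,.01),R(502,315,.01)],[R(729,103,.01),R(694,315,.01)];print("grooves",yaw(*g[0]),yaw(*g[1]),(g[0][0]+g[1][0])/2,(g[0][1]+g[1][1])/2)
go([.4605,-.1625,.10],197.0);go([.4605,-.1625,.035],197)
E
```

```text
block [ 464.9398134  -163.95348739] 15.82 17.51 16.400000000000006 foot 17.04
dots [484.89151273   9.55527547] 83.70546452682375 10.450000000000003
screws [585.40639726  28.45095725] 59.91710733855383 10.689999999999998 axis 10.65
grooves 10.85 10.91 [479.19793136   8.52577811] [544.39041486  21.05673385]
t 7.98 tool d [ 0.0158 -0.1163  0.1354] turn 0.2 rows 4.3
t 7.98 tool d [ 0.0158 -0.1162  0.2004] turn 0.2 rows 5.6
```

```bash
python3 steer.py '.005 -.036 .02 0 .064; .01 -.075 .05 0 .064; .015 -.108 .085 0 .064; .0165 -.118 .115 0 .064; .0165 -.118 .13 0 .064; .0165 -.118 .13 0 .064; .0165 -.118 .13 0 .064'
python3 - <<'E'
from h import *
go([.460,-.164,.035],197)
E
```

```text
time_s: 8.57
tool_pos: [0.4596, -0.1648, 0.105]
tool_rot: [180.0, -0.1, -162.9]
force: [0.2, 0.2, 0.3]
grip_width: 0.0644
grasp_force: 0.0
t 8.57 tool d [-0.0007  0.0006  0.07  ] turn 0.1 rows 1.7
```

```bash
python3 steer.py '0 0 .03 0 .064; 0 0 .055 0 .064; 0 0 .07 0 .064; 0 0 .07 0 .064; 0 0 .07 0 .064; 0 0 .07 0 .03; 0 0 .07 0 .03; 0 0 .07 0 .03' 25; python3 steer.py '0 0 0 0 .03; 0 0 0 0 .03; 0 0 0 0 .03; 0 0 0 0 .03; 0 0 0 0 .03'
```

```text
time_s: 9.23
tool_pos: [0.4615, -0.1655, 0.0371]
tool_rot: [-180.0, 0.2, -162.9]
force: [0.5, -0.5, -0.2]
grip_width: 0.0515
grasp_force: 0.0
time_s: 9.65
tool_pos: [0.4608, -0.1659, 0.0363]
tool_rot: [-180.0, 0.1, -163.0]
force: [-0.1, 1.2, 5.7]
grip_width: 0.0377
grasp_force: 25.0
```

```bash
python3 steer.py '0 0 -.01 0 .03; 0 0 -.03 0 .03; 0 0 -.05 0 .03; 0 0 -.05 0 .03; 0 0 -.05 0 .03'
python3 - <<'E'
from h import *
go([.480,.0087,.085],190.7)
E
```

```text
time_s: 10.07
tool_pos: [0.4607, -0.1653, 0.0864]
tool_rot: [-180.0, 0.1, -162.9]
force: [-0.5, 0.3, -2.8]
grip_width: 0.0373
grasp_force: 25.0
t 10.07 tool d [-0.0695  0.1607  0.0015] turn 6.4 rows 4.2
```

```bash
python3 steer.py '-.01 .024 0 2 .03; -.024 .057 0 4 .03; -.039 .091 0 6 .03; -.053 .122 0 6.4 .03; -.064 .147 0 6.4 .03; -.0695 .161 0 6.4 .03; -.0695 .161 0 6.4 .03; -.0695 .161 0 6.4 .03'
python3 steer.py '0 0 0 0 .03; 0 0 0 0 .03; 0 0 0 0 .03'
python3 - <<'E'
from h import *
go([.480,.0087,.050],190.7)
c=env.read_camera("wrist");cv2.imwrite("pics/w5.png",cv2.resize(c["color"][100:400,160:480],(800,750))[:600])
E
```

```text
time_s: 10.73
tool_pos: [0.4783, 0.0093, 0.0844]
tool_rot: [-180.0, -0.1, -169.2]
force: [-0.6, -1.1, -1.3]
grip_width: 0.0379
grasp_force: 25.0
time_s: 10.98
tool_pos: [0.4791, 0.0074, 0.0853]
tool_rot: [-180.0, -0.0, -169.5]
force: [-0.0, 0.4, -1.5]
grip_width: 0.038
grasp_force: 25.0
t 10.98 tool d [-0.0011  0.0011  0.0353] turn -0.2 rows 0.8
```

```bash
python3 steer.py '0 .001 .015 0 .03; 0 .001 .028 0 .03; 0 .001 .035 0 .03; 0 .001 .037 0 .03; 0 .001 .037 0 .03'; python3 steer.py '0 0 .001 0 .03; 0 0 .0015 0 .03; 0 0 .0015 0 .03'
python3 - <<'E'
from h import *
go([.480,.0087,.0463],190.7)
S=env.read_camera("scene");cv2.imwrite("pics/s5.png",cv2.resize(S["color"][150:260,230:370],(764,600),interpolation=cv2.INTER_CUBIC))
E
```

```text
time_s: 11.45
tool_pos: [0.4788, 0.0093, 0.0482]
tool_rot: [-180.0, -0.1, -169.4]
force: [0.2, 0.5, -1.6]
grip_width: 0.0375
grasp_force: 25.0
time_s: 11.7
tool_pos: [0.4796, 0.0098, 0.0475]
tool_rot: [180.0, 0.1, -169.3]
force: [-0.8, -0.1, -1.1]
grip_width: 0.0377
grasp_force: 25.0
t 11.7 tool d [-0.0001 -0.0012  0.0012] turn -0.0 rows 0.0
```

```bash
python3 steer.py '0 -.0005 .001 0 .03; 0 -.0005 .0015 0 .03; 0 -.0005 .0015 0 .03'
```

```text
time_s: 12.0
tool_pos: [0.4797, 0.0094, 0.0463]
tool_rot: [180.0, 0.0, -169.3]
force: [-2.7, 0.9, 4.4]
grip_width: 0.0375
grasp_force: 25.0
```

View pics/s5.png

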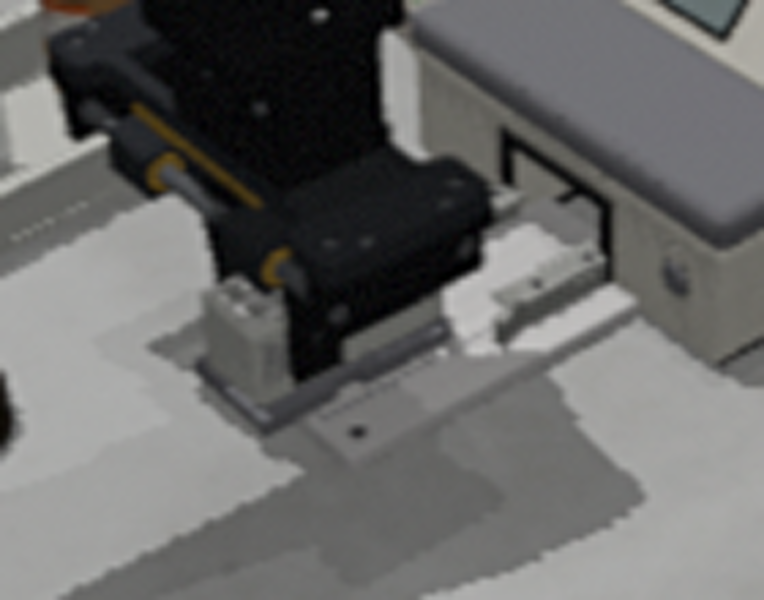

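The cartridge rests on the shelf with its rear overhanging slightly and its nose just before the rails. Now sliding in.

```bash
python3 steer.py '-.008 0 -.0005 0 .03; -.016 0 -.0005 0 .03; -.022 0 -.0005 0 .03; -.026 0 -.0005 0 .03; -.03 0 -.0005 0 .03; -.03 0 -.0005 0 .03'; python3 steer.py '-.005 0 0 0 .03; -.01 0 0 0 .03; -.015 0 0 0 .03; -.015 0 0 0 .03'
python3 - <<'E'
from h import *
o=env.get_obs();p=o["tool_pos"];t=np.radians(10.7);u=np.array([np.cos(t),np.sin(t)]);q=p[:2]-np.array([.4848,.0096]);print("s",q@u,"lat",u[0]*q[1]-u[1]*q[0],o["force"],o["wrist_torque"])
E
```

```text
time_s: 12.5
tool_pos: [0.5092, 0.0147, 0.0463]
tool_rot: [-180.0, -0.0, -169.3]
force: [-2.4, -0.8, 5.4]
grip_width: 0.0382
grasp_force: 25.0
time_s: 12.83
tool_pos: [0.5238, 0.017, 0.0462]
tool_rot: [-180.0, -0.1, -169.4]
force: [-2.2, -1.3, 5.1]
grip_width: 0.0377
grasp_force: 25.0
s 0.03972567702937064 lat 1.3649991073718878e-05 [-2.19420412 -1.34508702  5.12721317] [-0.26441623  0.53786125 -0.0396502 ]
```

```bash
python3 steer.py '-.006 0 0 0 .03; -.012 0 0 0 .03; -.018 0 0 0 .03; -.024 0 0 0 .03; -.03 0 0 0 .03; -.03 0 0 0 .03'; python3 steer.py '-.004 0 0 0 .03; -.008 0 0 0 .03; -.012 0 0 0 .03; -.015 0 0 0 .03; -.015 0 0 0 .03'
python3 - <<'E'
from h import *
o=env.get_obs();p=o["tool_pos"];t=np.radians(10.7);u=np.array([np.cos(t),np.sin(t)]);q=p[:2]-np.array([.4848,.0096]);print("s",q@u,"lat",u[0]*q[1]-u[1]*q[0],o["force"],o["wrist_torque"])
E
```

```text
time_s: 13.33
tool_pos: [0.5487, 0.0209, 0.0449]
tool_rot: [-180.0, -0.6, -169.4]
force: [-8.3, -3.5, 4.5]
grip_width: 0.0376
grasp_force: 25.0
time_s: 13.75
tool_pos: [0.5643, 0.0239, 0.0449]
tool_rot: [-180.0, -0.5, -169.4]
force: [-6.6, -3.8, 4.2]
grip_width: 0.0379
grasp_force: 25.0
s 0.08071781359800999 lat -0.0007355797529735152 [-6.58375111 -3.76822482  4.16407105] [-0.67811807  1.9123127   0.02469768]
```

```bash
cat > st.py <<'E'
from h import *
o=env.get_obs();p=o["tool_pos"];t=np.radians(10.7);u=np.array([np.cos(t),np.sin(t)]);q=p[:2]-np.array([.4848,.0096]);print("s",q@u,"lat",u[0]*q[1]-u[1]*q[0],"along",o["force"][:2]@u,"torque",o["wrist_torque"])
E
python3 steer.py '-.003 0 -.0005 0 .03; -.006 0 -.0005 0 .03; -.008 0 -.0005 0 .03; -.008 0 -.0005 0 .03' 40; python3 st.py; python3 steer.py '-.002 0 0 0 .03; -.004 0 0 0 .03; -.006 0 0 0 .03; -.006 0 0 0 .03'; python3 st.py
```

```text
time_s: 14.08
tool_pos: [0.5726, 0.0255, 0.0449]
tool_rot: [-179.9, -0.4, -169.4]
force: [-4.5, -2.6, 0.6]
grip_width: 0.0378
grasp_force: 40.0
s 0.0892567966787867 lat -0.0006371944184090025 along -4.859166378354874 torque [-0.71555925  1.39861446 -0.02807612]
time_s: 14.42
tool_pos: [0.5785, 0.0266, 0.045]
tool_rot: [-179.9, -0.4, -169.4]
force: [-4.3, -3.1, 1.1]
grip_width: 0.0379
grasp_force: 40.0
s 0.0952644332063661 lat -0.0006645572688890045 along -4.774971725697056 torque [-0.73298985  1.35779012  0.00320404]
```

```bash
for i in 1 2; do :; done; python3 steer.py '-.0015 0 0 0 .03; -.003 0 0 0 .03; -.003 0 0 0 .03'; python3 st.py; python3 steer.py '-.0015 0 0 0 .03; -.003 0 0 0 .03; -.003 0 0 0 .03'; python3 st.py;  python3 steer.py '-.0015 0 0 0 .03; -.003 0 0 0 .03; -.003 0 0 0 .03'; python3 st.py
```

```text
time_s: 14.67
tool_pos: [0.5811, 0.0271, 0.045]
tool_rot: [-179.9, -0.5, -169.4]
force: [-6.3, -1.7, 2.3]
grip_width: 0.0378
grasp_force: 40.0
s 0.09788681592653119 lat -0.0006894744947340305 along -6.533605736474038 torque [-0.75463534  1.61182972 -0.0136486 ]
time_s: 14.92
tool_pos: [0.5841, 0.0275, 0.0453]
tool_rot: [-179.9, -0.5, -169.4]
force: [-8.3, -2.9, 5.3]
grip_width: 0.0373
grasp_force: 40.0
s 0.10087761857788902 lat -0.0008840565924746746 along -8.676385339267325 torque [-0.84131959  1.86152591 -0.04685362]
time_s: 15.17
tool_pos: [0.5843, 0.0275, 0.045]
tool_rot: [180.0, -0.8, -169.4]
force: [-16.3, -4.5, 10.8]
grip_width: 0.0376
grasp_force: 40.0
s 0.10105079930308875 lat -0.000877599203991903 along -16.84872299798889 torque [-0.96414487  3.35409662 -0.01284006]
```

```bash
python3 steer.py '-.0015 0 0 0 .03; -.0025 0 0 0 .03; -.0025 0 0 0 .03'; python3 st.py;  python3 steer.py '-.001 0 0 0 .03; -.002 0 0 0 .03; -.002 0 0 0 .03;-.002 0 0 0 .03'; python3 st.py
```

```text
time_s: 15.42
tool_pos: [0.5844, 0.0275, 0.0449]
tool_rot: [179.9, -1.1, -169.4]
force: [-22.4, -5.3, 16.0]
grip_width: 0.0377
grasp_force: 40.0
s 0.10122943846592718 lat -0.0008962619639260108 along -22.95508943166089 torque [-1.12494083  4.65724944  0.01996101]
time_s: 15.75
tool_pos: [0.5846, 0.0275, 0.0449]
tool_rot: [179.9, -1.3, -169.4]
force: [-27.0, -5.0, 21.2]
grip_width: 0.0378
grasp_force: 40.0
s 0.10136340157496229 lat -0.0008935042561110905 along -27.464000741319364 torque [-1.28352573  5.68416917  0.08914073]
```

```bash
python3 steer.py '.003 0 0 0 .03; .006 0 0 0 .03; .008 0 -.0005 0 .03; .008 0 -.0005 0 .03'; python3 st.py; python3 steer.py '.001 0 0 0 .03; .002 0 0 0 .03; .002 0 0 0 .03'; python3 st.py
```

```text
time_s: 16.08
tool_pos: [0.5842, 0.0276, 0.0454]
tool_rot: [-179.9, -0.3, -169.4]
force: [-5.1, -4.2, -2.4]
grip_width: 0.0379
grasp_force: 40.0
s 0.10099022584708438 lat -0.0007282436940294519 along -5.777598225323614 torque [-0.99904867  1.41987457 -0.12104002]
time_s: 16.33
tool_pos: [0.584, 0.0279, 0.0461]
tool_rot: [-179.9, -0.1, -169.4]
force: [-3.0, -4.5, -5.4]
grip_width: 0.038
grasp_force: 40.0
s 0.10089970244873439 lat -0.00044566631035603335 along -3.7664402386015303 torque [-1.16730883  0.82512127 -0.1368664 ]
```

```bash
python3 steer.py '.001 0 .0005 0 .03; .002 0 .0005 0 .03; .003 0 .0005 0 .03; .003 0 .0005 0 .03'; python3 st.py
```

```text
time_s: 16.67
tool_pos: [0.5837, 0.0281, 0.0466]
tool_rot: [-179.9, 0.2, -169.4]
force: [4.6, -5.1, -10.7]
grip_width: 0.0377
grasp_force: 40.0
s 0.10062490460503264 lat -0.00023376185541873484 along 3.5979004798118654 torque [-1.18972275 -0.61406983 -0.13755538]
```

The cartridge holds against a pull, so the detent has latched. I'll press it home once more, relax, release and retreat.

```bash
python3 steer.py '-.004 0 .001 0 .03; -.008 0 .001 0 .03; -.008 0 .001 0 .03; -.005 0 .001 0 .03; -.005 0 .001 0 .03'; python3 st.py; python3 steer.py '0 0 0 0 .06; 0 0 0 0 .06; 0 0 0 0 .06; 0 0 0 0 .06; 0 0 0 0 .06; 0 0 0 0 .06'; python3 steer.py '0 0 -.02 0 .06; 0 0 -.05 0 .06; 0 0 -.09 0 .06; .03 0 -.13 0 .06; .06 0 -.16 0 .06; .09 0 -.16 0 .06; .09 0 -.16 0 .06; .09 0 -.16 0 .06'
python3 - <<'E'
from h import *
W=env.read_camera("wrist");S=env.read_camera("scene")
cv2.imwrite("pics/fin.png",np.vstack([cv2.resize(S["color"][100:240,180:420],(514,300),interpolation=cv2.INTER_CUBIC),cv2.resize(W["color"][110:300,160:485],(514,300),interpolation=cv2.INTER_CUBIC)]))
E
```

```text
time_s: 17.08
tool_pos: [0.5841, 0.0281, 0.0457]
tool_rot: [180.0, -0.3, -169.4]
force: [-8.4, -7.1, 4.0]
grip_width: 0.0378
grasp_force: 40.0
s 0.10099053505867542 lat -0.00023200090405840756 along -9.524068008554535 torque [-1.43331534  2.14182408 -0.04853844]
time_s: 17.58
tool_pos: [0.5875, 0.0303, 0.046]
tool_rot: [180.0, 0.1, -169.3]
force: [0.4, 0.3, -0.4]
grip_width: 0.0591
grasp_force: 0.0
time_s: 18.25
tool_pos: [0.4979, 0.0131, 0.2068]
tool_rot: [179.8, 0.2, -169.3]
force: [0.5, 0.1, 0.7]
grip_width: 0.0601
grasp_force: 0.0
```

View pics/fin.png

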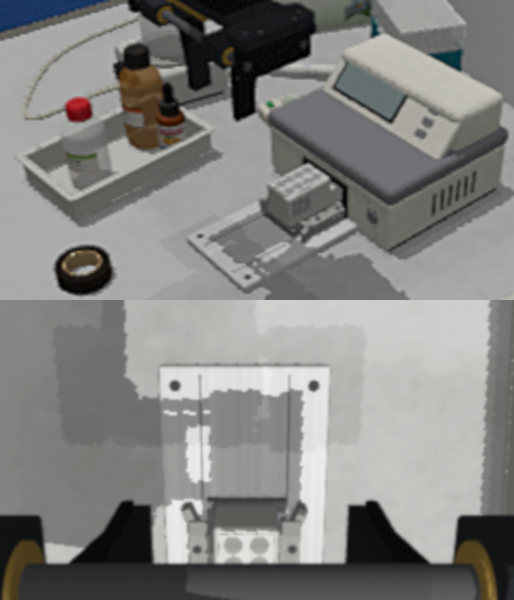

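The final view shows the bottle upright in the empty end of the tray and the cartridge in the rails, its rear foot edge about 6 mm outside the rail mouth, as expected at home. I'll do one numeric check and then hand in.

```bash
python3 - <<'E'
from h import *
c=env.read_camera("wrist")
P=lambda x,y,z:onz(c,160+x*325/514,110+(y-300)*190/300,z)[:2]
u=np.array([np.cos(np.radians(10.7)),np.sin(np.radians(10.7))])
e=P(246,367,.01);f=P(246,499,.018)
print("rear foot from shelf end, expect 84:",1000*(f-e)@u, env.get_obs()["time_s"])
print(env.sign_off())
E
```

```text
rear foot from shelf end, expect 84: 81.27186474302245 18.4
the job is handed in; nothing more can be done
None
```

The bottle is back upright in the empty end of the tray, and the cartridge is slid nose first up to its stop. The gripper has let go, and I handed the job in at 18.4 s of the 54 s allowed.

- **Evidence the cartridge is home:** it stopped hard at 27 N, and it held against a 3.6 N pull. The last camera check put its rear edge 81 mm from the shelf end; fully home would be 84 mm. I put that difference down to measurement error.
- **One slip:** I mistyped a sideways distance on the way down to the bottle. The gripper came down about 25 mm off centre, close to the bottle and possibly touching it. The bottle stayed upright and no force showed at the wrist.

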